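# Present the bearing ball dish to the feed chute

### The job

Lift the steel dish with the loose bearing ball off its rubber pad by the blue bar, turn it a quarter turn so that its red spout points straight down the chute of the green jig, and bring the spout tip over the middle of the yellow patch at the chute's upper end, about 3 cm above it and not touching it. Keep the dish level and move gently, so that the ball never leaves the red ring painted in the dish; do not touch the ball, and leave the spanner, oil bottle and tape measure alone. Finish holding the dish there, still and level with the ball resting in the middle: do not pour, put down or let go.

Things in the scene. Friction and masses are not known exactly. Their poses are not given: they have to be found in the camera images.
- dish_handle (a point): centre of the dish's blue grip bar: 14 mm wide (dish's x), 18 mm high, 124 mm long (dish's y), flat sided, level over the dish's middle, 90 mm above the dish's underside, on two posts 10 x 5 mm, 57 mm either side of the centre. Axes are the dish's: x out along the spout, z up. Bar's underside is 43 mm above the ball's top. Pinched at its middle, the dish hangs balanced.
- dish_seat (a point): the point on the dish's axis where the ball's centre is when it rests in the middle, 24 mm above the dish's underside and 66 mm straight below the bar's centre; axes as for dish_handle
- spout_tip (a point): outer end of the red spout's floor, 80 mm from the dish's axis along the dish's +x and 18 mm above its underside. The spout is an open channel, 30 mm wide, 28 mm long beyond the rim.
- ball_center (a point): centre of the loose brass-coloured bearing ball, 28 mm across, 90 g, lying in the dish; it rolls easily, without slipping, when the dish is tilted beyond about 8 degrees or sped up or stopped harder than about 1 m/s2: carrying at 0.08 m/s mean speed is safe, 0.3 m/s is not
- chute_mouth (a point): centre of the yellow patch (40 x 50 mm) on the chute's floor, 20 mm inside its open upper end, 99 mm above the bench. Axes: x level, the way the chute runs downhill, z up. The chute is an aluminium channel 150 mm long, 52 mm wide inside, walls 16 mm high, falling at 16 degrees. Nothing stands behind the open upper end above the base plate
- pad: fixed round black rubber pad, 132 mm across, 12 mm high, on which the dish stands at the start; origin at the centre of its underside on the bench
- dish: loose steel dish, about 0.3 kg (varies), 110 mm across, rim 32 mm high, 6 degree conical floor in which the ball rests at the centre; a red ring of 20 mm radius is painted on the floor. Origin: centre of its underside, x out along the spout, z up. Its start yaw is a quarter turn (within 0.13 rad) from the chute; it is to be turned clockwise seen from above
- ball: the ball itself: origin at a point on its surface, so use ball_center
- jig: the fixed green jig that carries the chute on two posts: origin on the bench straight below the chute's upper edge, x along the chute downhill; base plate 250 x 120 x 14 mm, from 30 mm behind the origin to 220 mm ahead
- wrench_mid (a point): middle of the loose steel spanner, 180 mm long (along its x), 38 mm wide, 8 mm thick, lying on the bench between the pad and the jig: leave alone
- oil_mid (a point): half-way up the loose blue oil bottle with a red cap, 52 mm across, 110 mm high, standing on the bench: leave alone
- tape_mid (a point): middle of the loose yellow tape measure, 62 x 32 x 58 mm high, standing on the bench: leave alone
Not all that is in view belongs to the job. What is meant by the dish is not brown or purple, and is the larger of those in its own colour.

How it is judged:
By the outcome, as a careful person would: the job done as asked, in the order asked, and still so for the second after the job is handed in, while the arm keeps its last pose, push and grip.
It also fails if it takes over 48 s, if anything falls off the work surface, if the arm or the gripper's body presses on something with over 40 N, if the wrist force passes 120 N, or if a joint passes its speed limit or range.

### The arm

A 6-joint arm with a two-finger parallel gripper is mounted at the origin on the work surface. World frame = base frame: x ahead of the robot, y to its left, z up, the work surface at z = 0. Lengths are in m, angles in rad, forces in N, time in s.
With the tool pointing down it reaches from about 0.375 to 0.9 m from the base axis. Payload 3.1 kg.
Tool frame: the origin (TCP) lies on the centre line of the jaws, within the pads' length; the fingertips stand 22 mm ahead of it and the grasp point (between the pads) lies 3 mm ahead of it; z points along the fingers, x is the direction in which the jaws open and shut, and the axes are right-handed (so a half turn about z gives the same grasp; the last joint's range is limited). The gripper opens to 87 mm and grips with 3 to 60 N. Pads are 19 mm wide; open, the fingers measure 117 mm over their backs; the gripper's body (75 mm by 190 mm) begins 51 mm behind the grasp point.
Start: joints at [-1.387, 0.527, 1.433, -0, 1.181, -0.178], TCP at [0.221, -0.585, 0.245] pointing down, gripper open.
Joint ranges: [-3.08, 3.08], [-0.75, 2.2], [0.22, 2.44], [-1.43, 4.57], [0, 2.65], [-2.85, 2.85]. Speed limits (rad/s): [2.79, 2.79, 3.14, 3.14, 3.14, 3.14].

### API

Orientations are given as a unit quaternion [x, y, z, w].
In Python, from rig import robot, camera, order gives the robot as it stands.
- The arm moves only by the shell command python3 -m pendant 'ROWS' [OPENING] [FORCE]. ROWS is JSON, a list of rows, each a list of 2 entries, a list of its own where there are three numbers: the shift along the tool's x, y, z in mm, then the turn about the tool's z in degrees. A call has 1 to 8 rows; each row shifts and turns the commanded pose from where the row before left it, along the tool's axes as they then stand; what a row does not reach is not made up. A row lasts 1/8 s, in which the tool goes at most 62.5 mm and 10.7 degrees, less where a joint would pass 70% of its speed; a pose out of reach is approached as far as the arm can. A call with a gripper value outside its range is refused whole. OPENING is the finger opening in mm, from 0 to 87, set as the call begins (- or left out, the last holds). The fingers move at their own pace and stop on an object; FORCE is the grip in N (left out, the last holds). Time passes only in rows, so rows that do not move let the fingers close. It gives the time, the measured TCP pose, the force and the opening at its end, in the units of the state.
- robot.get_obs(): the state, without advancing time (a new reading comes with each control period).
- camera(name): name is "scene" or "top" or "wrist"; returns a dict with "pixels" (400x640x3 uint8, blue, green, red), "mtx" (3x3 intrinsics, pixels), "R" (3x3) and "t" (3): a world point X has camera coordinates R X + t. Camera axes: x right, y down, z forward; pixel columns grow to the right and rows downward; lengths in m; the calibration is good to about 2 mm. A picture is of the moment at which its call begins. There is no depth.
- order.hand_in(): hands the job in, once; it reports no verdict.
The state is a dict: "time": time; "q": joint angles; "joint_velocities": joint speeds; "joint_torque": joint torques, N m; "position": TCP position; "tool_rot": TCP orientation; "ft_force": force on the tool from outside, world axes, zero at the start; "moment": the same for the moment, N m; "grip_width": finger opening in m.
Only numpy, scipy, OpenCV 4.12 (cv2) and the standard library are available. Lean on these libraries where they do the work, as an engineer would, in place of code of your own. Each camera call takes 0.05 s, during which the arm holds its last target. There are 200 camera calls.

## Working session

There is one attempt and no reset: what is moved stays moved. The work goes in short steps, Python scripts to look and compute and a shell command to move; the robot and the scene stay as the last step left them, time stands still between calls to the robot, and variables do not carry over. Pictures are saved under pics/ and viewed, about 8 in all and at most 12, crops included, and the job is handed in when it is done.

```bash
mkdir -p pics; ls
python3 - <<'E'
from rig import robot,camera
import cv2,numpy as np,pickle
d={}
for n in("scene","top"):
    c=camera(n); d[n]=c; cv2.imwrite(f"pics/{n}0.png",c["pixels"])
    print(n,np.round(c["mtx"],1).tolist(),np.round(-c["R"].T@c["t"],3))
pickle.dump(d,open("c0.pkl","wb"))
o=robot.get_obs();print(o["time"],o["position"],o["tool_rot"],o["grip_width"])
E
```

```text
pics
scene [[367.9, 0.0, 313.1], [0.0, 367.9, 187.7], [0.0, 0.0, 1.0]] [0.987 0.582 0.624]
top [[442.8, 0.0, 325.3], [0.0, 442.8, 196.2], [0.0, 0.0, 1.0]] [0.457 0.003 1.394]
0.1 [ 0.22111032 -0.58392246  0.24367584] [ 8.22773741e-01 -5.68368197e-01 -7.03136074e-04 -6.85259744e-04] 0.08703232390769246
```

View pics/scene0.png

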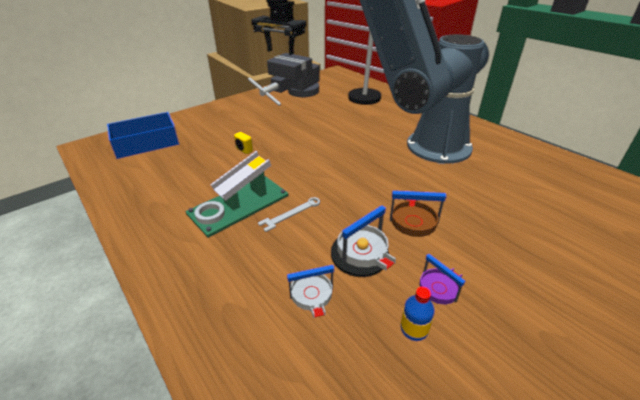

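View pics/top0.png

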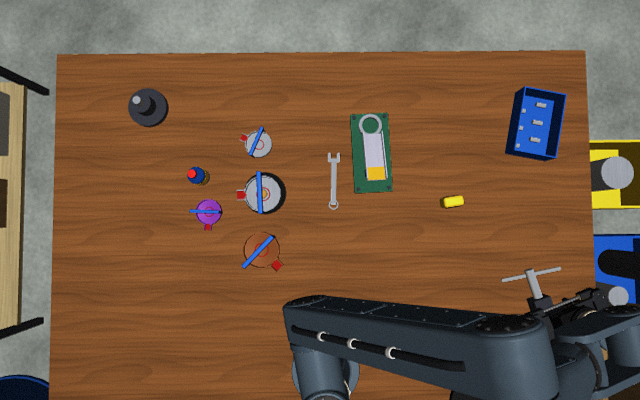

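Candidates for the dish, in top-view pixels:
- steel large, with ball, on the black pad: (263,193)
- steel small, empty: (258,143)
- purple: (208,212)
- brown: (262,250)

I choose (263,193). The chute's yellow patch is at (376,173), and the chute runs downhill up the image (+x).

```bash
cat > h.py <<'E'
import numpy as np,cv2
def ray(c,uv,z):
    C=-c["R"].T@c["t"]; d=c["R"].T@np.linalg.inv(c["mtx"])@np.array([uv[0],uv[1],1.])
    return C+d*(z-C[2])/d[2]
def proj(c,X):
    p=c["mtx"]@(c["R"]@np.asarray(X)+c["t"]); return p[:2]/p[2]
def mask(c,col,box):
    b=c["pixels"]; h=cv2.cvtColor(b,cv2.COLOR_BGR2HSV); H,S,V=cv2.split(h)
    m={"blue":(H>100)&(H<125)&(S>150)&(V>70),"red":((H<5)|(H>174))&(S>150)&(V>90),
       "yellow":(H>20)&(H<32)&(S>150)&(V>110),"green":(H>60)&(H<90)&(S>100),
       "white":(S<50)&(V>120),"brass":(H>12)&(H<28)&(S>90)&(V>140)}[col]
    o=np.zeros(m.shape,np.uint8); x0,y0,x1,y1=box; o[y0:y1,x0:x1]=m[y0:y1,x0:x1]
    return o
def tri(c1,u1,c2,u2):
    P=[c["mtx"]@np.c_[c["R"],c["t"]] for c in(c1,c2)]
    X=cv2.triangulatePoints(P[0],P[1],np.array(u1,float),np.array(u2,float)); return (X[:3]/X[3]).ravel()
E
python3 - <<'E'
from h import *
import pickle
d=pickle.load(open("c0.pkl","rb")); t,s=d["top"],d["scene"]
np.set_printoptions(precision=4,suppress=True)
def cen(c,col,box):
    m=mask(c,col,box); p=cv2.findNonZero(m).reshape(-1,2).astype(float); return p.mean(0),p
tb=(225,165,295,222)
u,p=cen(t,"blue",tb); r=cv2.minAreaRect(p.astype(np.float32)); W=np.array([ray(t,q,.111) for q in p])
e=np.linalg.svd(W[:,:2]-W[:,:2].mean(0))[2][0]; 
print("bar px",u,"n",len(p),"ctr",W.mean(0),"dir deg",np.degrees(np.arctan2(e[1],e[0])),"len",np.ptp(W[:,:2]@e))
us,ps=cen(s,"blue",(335,200,390,240)); print("tri bar",tri(t,u,s,us),us)
ur,pr=cen(t,"red",(232,180,248,205)); print("spout",ur,len(pr),ray(t,ur,.032))
urs,_=cen(s,"red",(375,250,400,272)); print("tri spout",tri(t,ur,s,urs))
uy,py=cen(t,"yellow",(360,155,392,188)); print("patch",uy,len(py),ray(t,uy,.099))
uys,_=cen(s,"yellow",(245,150,275,178)); print("tri patch",tri(t,uy,s,uys))
ug,pg=cen(t,"green",(340,105,400,200)); h=cv2.convexHull(pg.astype(np.float32)).reshape(-1,2)
W=np.array([ray(t,q,.014)[:2] for q in h],np.float32); print("jig rect",cv2.minAreaRect(W))
uw,pw=cen(t,"white",(355,105,392,188)); 
W=np.array([ray(t,q,.075)[:2] for q in pw if q[1]>135]); e=np.linalg.svd(W-W.mean(0))[2][0];print("chute dir",np.degrees(np.arctan2(e[1],e[0])))
um,pm=cen(t,"brass",(250,180,280,208)); print("ball",um,len(pm),ray(t,um,.036))
print("bottle",ray(t,(196,174),.11),"wrench",ray(t,(334,205),.004),ray(t,(334,155),.004),"small dish",ray(t,(258,143),.09))
a=cv2.resize(t["pixels"][120:230,180:310],None,fx=3,fy=3,interpolation=2)
b=cv2.resize(t["pixels"][100:210,330:410],None,fx=3,fy=3,interpolation=2)
cv2.imwrite("pics/crop1.png",np.hstack([a,b]))
E
```

```text
bar px [258.9789 191.9474] n 190 ctr [0.5422 0.1861 0.111 ] dir deg -177.29765394101 len 0.12244440001432466
tri bar [0.5434 0.1868 0.1017] [363.0545 221.5586]
spout [240.4194 194.5   ] 62 [0.5401 0.2545 0.032 ]
tri spout [0.539  0.2556 0.0324]
patch [375.9552 172.8756] 201 [ 0.5957 -0.1559  0.099 ]
tri patch [ 0.5972 -0.1562  0.1118]
jig rect ((0.6702183485031128, -0.15149523317813873), (0.24671566486358643, 0.11797144263982773), 2.601160764694214)
chute dir -172.40562578565465
ball [264.2308 193.5   ] 26 [0.5422 0.1807 0.036 ]
bottle [0.5964 0.3691 0.11  ] wrench [ 0.5058 -0.0339  0.004 ] [ 0.6639 -0.0358  0.004 ] small dish [0.6891 0.1917 0.09  ]
```

View pics/crop1.png

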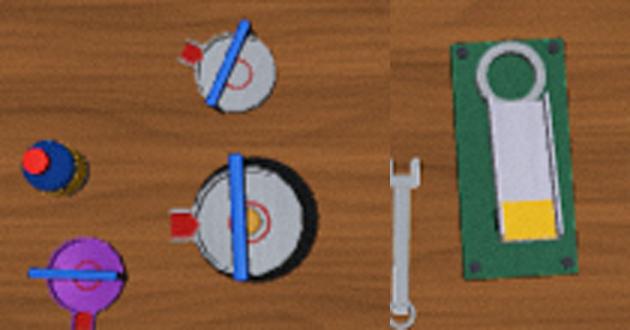

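The crop shows the large steel dish on the black pad. Its ball sits inside the ring at crop (255,222), with the bar at (239,217) and the spout at (184,224) pointing +y. The small empty steel dish is the decoy. I'll fly to a hover over the bar and refine the jig yaw from the plate edges.

```bash
python3 -m pendant '[[[-20,-19,0],0],[[-39,-37,0],0],[[-39,-37,0],0],[[-39,-37,0],0],[[-39,-37,0],0],[[-39,-37,0],0],[[-39,-37,0],0],[[-39,-37,0],0]]' 60 && python3 -m pendant '[[[-39,-37,0],0],[[-39,-37,0],0],[[-39,-37,0],0],[[-39,-37,0],0],[[-39,-37,0],0],[[-39,-37,0],0],[[-39,-37,0],0],[[-39,-36,0],0]]'
python3 -m pendant '[[[0,0,0],-10],[[0,0,0],-10],[[0,0,0],-10],[[0,0,0],-10],[[0,0,0],-10],[[0,0,0],-10],[[0,0,0],-10],[[0,0,0],-10]]' && python3 -m pendant '[[[0,0,0],-10],[[0,0,0],-10],[[0,0,0],-10],[[0,0,0],-10],[[0,0,0],-10],[[0,0,0],-10],[[0,0,0],-10],[[0,0,0],-10]]'
python3 - <<'E'
from h import *
import pickle
from rig import camera,robot
c=camera("wrist"); pickle.dump(c,open("w1.pkl","wb")); cv2.imwrite("pics/w1.png",c["pixels"])
t=pickle.load(open("c0.pkl","rb"))["top"]
m=mask(t,"green",(340,105,400,200))
for n,f in(("L",lambda r:r.min()),("R",lambda r:r.max())):
    W=[]
    for v in range(118,186):
        r=np.flatnonzero(m[v]); W.append(ray(t,(f(r),v),.014)[:2])
    l=cv2.fitLine(np.float32(W),cv2.DIST_HUBER,0,.001,.001).ravel(); print(n,np.degrees(np.arctan(l[1]/l[0])),l[2:])
o=robot.get_obs();print(o["time"],o["position"],o["tool_rot"],o["q"])
E
```

```text
time: 1.1
position: [0.3778, -0.2104, 0.2444]
tool_rot: [0.823, -0.569, -0.0, -0.0]
ft_force: [0.7, -0.7, 0.7]
grip_width: 0.0601
time: 2.1
position: [0.5433, 0.1859, 0.2442]
tool_rot: [0.823, -0.568, -0.0, 0.0]
ft_force: [0.6, -0.6, 0.4]
grip_width: 0.0601
time: 3.1
position: [0.5426, 0.1841, 0.2441]
tool_rot: [0.995, 0.096, -0.001, 0.0]
ft_force: [0.6, 0.6, -0.4]
grip_width: 0.0598
time: 4.1
position: [0.5426, 0.1841, 0.2441]
tool_rot: [0.701, 0.714, -0.0, -0.0]
ft_force: [-0.5, 0.3, 0.4]
grip_width: 0.0605
L 2.3525932 [ 0.6525428  -0.09467132]
R 2.5899224 [ 0.67200315 -0.20824543]
4.15 [0.54265486 0.18404738 0.24407204] [ 6.99197918e-01  7.14927935e-01 -4.84204733e-04 -2.91756879e-04] [ 1.32111564e-01  4.58371510e-01  1.56524091e+00 -1.53079073e-04
  1.11910244e+00 -1.46086393e+00]
```

View pics/w1.png

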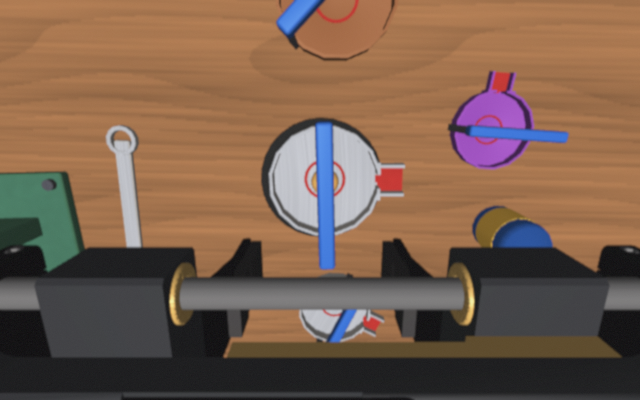

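The bar runs from (324,122) to (327,268) in the wrist view, with the ball under it at (324,181), still centred in the ring. Refining the bar pose from this view.

Run:
```python
from h import *
import pickle
np.set_printoptions(precision=4,suppress=True)
c=pickle.load(open("w1.pkl","rb")); print(-c["R"].T@c["t"])
m=mask(c,"blue",(290,100,360,280)); W=[]
rows=[v for v in range(122,270) if m[v].any()]
for v in rows[6:-6]:
    r=np.flatnonzero(m[v]); W.append(ray(c,(r.mean(),v),.111)[:2])
l=cv2.fitLine(np.float32(W),cv2.DIST_HUBER,0,.001,.001).ravel(); print(rows[0],rows[-1],len(rows))
print("bar deg",np.degrees(np.arctan(l[1]/l[0])))
a,b=[ray(c,(np.flatnonzero(m[v]).mean(),v),.111) for v in(rows[0],rows[-1])]; print(a,b,(a+b)/2,np.linalg.norm(a-b))
r=np.flatnonzero(m[195]);print("width",np.linalg.norm(ray(c,(r[0]-.5,195),.111)-ray(c,(r[-1]+.5,195),.111)))
mr=mask(c,"red",(375,160,408,200)); p=cv2.findNonZero(mr).reshape(-1,2).mean(0); print("spout",p,ray(c,p,.032))
d=pickle.load(open("c0.pkl","rb"))
```

```text
[0.4687 0.1821 0.3844]
122 267 146
bar deg 2.5708659
[0.4808 0.1839 0.111 ] [0.6015 0.1889 0.111 ] [0.5411 0.1864 0.111 ] 0.12077419752063306
width 0.012079300990530853
spout [390.0393 179.3789] [0.5404 0.2538 0.032 ]
```

```bash
python3 -m pendant '[[[2,-1,15],-1.3],[[0,0,25],0],[[0,0,30],0],[[0,0,30],0],[[0,0,20],0],[[0,0,12],0],[[0,0,7],0],[[0,0,0],0]]' 45
python3 - <<'E'
from rig import camera,robot
import cv2
c=camera("scene")["pixels"]; w=camera("wrist")["pixels"]
a=cv2.resize(c[130:330,280:480],(400,400),interpolation=2)
cv2.imwrite("pics/g1.png",cv2.hconcat([a,cv2.resize(w[:,140:540],(400,400))]))
o=robot.get_obs();print(o["time"],o["position"],o["tool_rot"],o["ft_force"])
E
```

```text
time: 5.15
position: [0.5419, 0.1862, 0.1053]
tool_rot: [0.695, 0.719, -0.0, -0.0]
ft_force: [0.4, 0.1, 0.1]
grip_width: 0.0451
5.25 [0.54246194 0.18623933 0.10612585] [6.94546658e-01 7.19447361e-01 5.18345672e-04 4.06804703e-04] [-0.58399789 -0.50915757 -0.38903892]
```

View pics/g1.png

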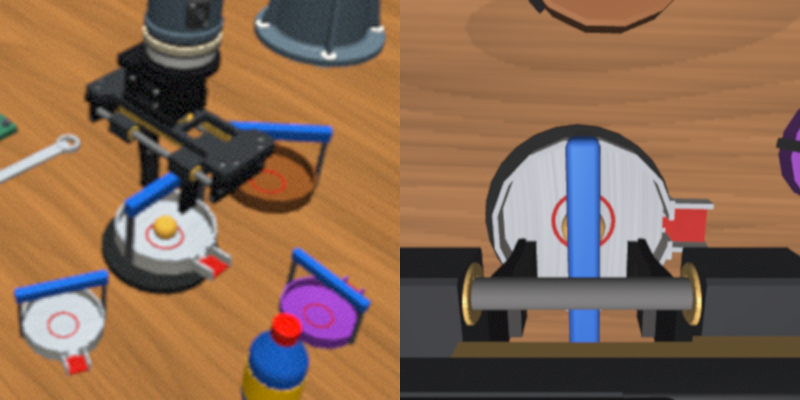

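The jaws straddle the bar evenly, with the bar at x≈583 between fingers at 520 and 650. Closing, then a gentle lift.

```bash
python3 -m pendant '[[[0,0,0],0],[[0,0,0],0],[[0,0,0],0]]' 20 10; python3 -m pendant '[[[0,0,0],0],[[0,0,0],0],[[0,0,0],0],[[0,0,0],0]]' 5 10;  python3 -m pendant '[[[0,0,0],0],[[0,0,0],0],[[0,0,0],0]]' 0 40
python3 -m pendant '[[[0,0,-1],0],[[0,0,-2],0],[[0,0,-4],0],[[0,0,-4],0],[[0,0,-4],0],[[0,0,-3],0],[[0,0,-2],0],[[0,0,0],0]]'
python3 - <<'E'
from rig import camera,robot
import cv2
c=camera("scene")["pixels"]; w=camera("wrist")["pixels"]
a=cv2.resize(c[130:330,280:480],(400,400),interpolation=2)
cv2.imwrite("pics/g2.png",cv2.hconcat([a,cv2.resize(w[:,140:540],(400,400))]))
o=robot.get_obs();print(o["time"],o["position"],o["tool_rot"],o["ft_force"],o["moment"],o["grip_width"])
E
```

```text
time: 5.62
position: [0.5421, 0.1861, 0.1059]
tool_rot: [0.694, 0.719, 0.0, 0.0]
ft_force: [-0.1, -0.5, 0.0]
grip_width: 0.0245
time: 6.12
position: [0.542, 0.1863, 0.1055]
tool_rot: [0.694, 0.72, 0.0, -0.0]
ft_force: [0.6, 0.6, -1.3]
grip_width: 0.0139
time: 6.5
position: [0.542, 0.1862, 0.1056]
tool_rot: [0.694, 0.72, 0.0, 0.0]
ft_force: [0.5, 0.9, 0.6]
grip_width: 0.0135
time: 7.5
position: [0.5421, 0.1862, 0.1257]
tool_rot: [0.694, 0.72, 0.0, 0.0]
ft_force: [0.9, -1.3, -4.8]
grip_width: 0.0135
7.6 [0.54191244 0.18610832 0.12551099] [ 6.94472742e-01  7.19519009e-01 -5.59557268e-05 -5.15817532e-05] [ 0.50920129 -0.4699898  -4.38971033] [ 0.11966531 -0.08076864 -0.03506221] 0.013560176242329034
```

View pics/g2.png

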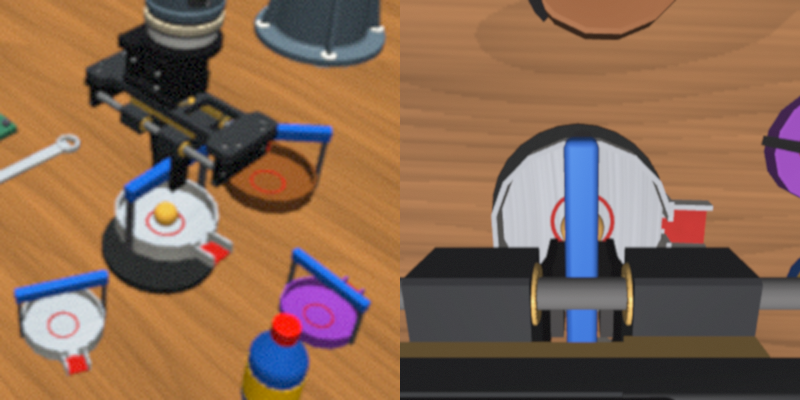

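Lifted cleanly: about 4.5 N, dish level, ball at scene crop (166,212) inside the ring. I'll carry on lifting while turning clockwise.

```bash
python3 -m pendant '[[[0,0,-3],0],[[0,0,-6],1],[[0,0,-8],3],[[0,0,-8],5],[[0,0,-8],6],[[0,0,-8],6],[[0,0,-8],6],[[0,0,-8],6]]'
python3 -m pendant '[[[0,0,-8],6],[[0,0,-8],6],[[0,0,-8],6],[[0,0,-8],6],[[0,0,-6],6],[[0,0,-3],6],[[0,0,-1],6],[[0,0,0],5]]'
python3 -m pendant '[[[0,0,0],4],[[0,0,0],3],[[0,0,0],2],[[0,0,0],0.5],[[0,0,0],0]]'
python3 - <<'E'
from h import *
from rig import camera,robot
import pickle
d={n:camera(n) for n in("scene","top","wrist")}; pickle.dump(d,open("c2.pkl","wb"))
a=cv2.resize(d["scene"]["pixels"][130:290,260:460],(400,320),interpolation=2)
b=cv2.resize(d["top"]["pixels"][120:240,220:370],(400,320),interpolation=2)
cv2.imwrite("pics/g3.png",cv2.hconcat([a,b]))
o=robot.get_obs();p=o["position"];q=o["tool_rot"];print(o["time"],p,q,2*np.degrees(np.arctan2(q[1],q[0])),o["ft_force"],o["q"])
E
```

```text
time: 8.6
position: [0.5419, 0.1861, 0.1832]
tool_rot: [0.871, 0.491, 0.0, 0.0]
ft_force: [-1.4, -0.4, -3.2]
grip_width: 0.0137
time: 9.6
position: [0.5419, 0.1861, 0.2251]
tool_rot: [0.995, 0.103, 0.0, -0.0]
ft_force: [-0.2, 0.7, -3.9]
grip_width: 0.0136
time: 10.22
position: [0.542, 0.1861, 0.2246]
tool_rot: [1.0, 0.022, 0.0, 0.0]
ft_force: [0.5, -0.0, -5.3]
grip_width: 0.0138
10.375 [0.54195832 0.18611657 0.22456258] [ 9.99754625e-01  2.21515293e-02 -1.43830466e-05 -8.19881105e-07] 2.538585917198496 [-3.28404868e-01 -1.35549756e-03 -3.09549682e+00] [1.35852888e-01 4.81785394e-01 1.58665997e+00 5.56812108e-06
 1.07317569e+00 9.15435470e-02]
```

View pics/g3.png

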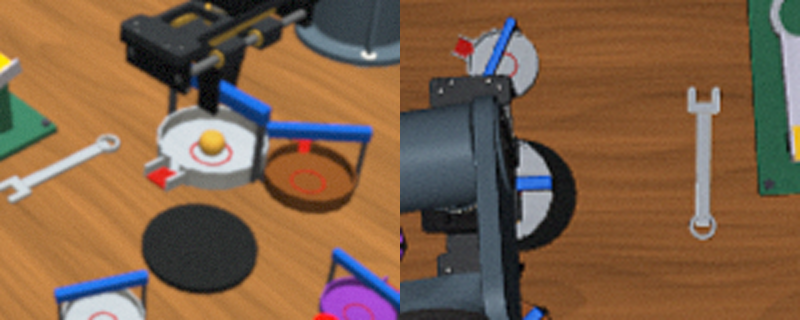

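Over the pad, the dish is turned with its spout to +x, level, and the ball is in the ring at scene crop (212,142). The pad is empty. Now the slow carry.

```bash
python3 -m pendant '[[[0,1,0],0],[[0,3,0],0],[[-1,5,0],0],[[-1,7,0],0],[[-1,9,0],0],[[-1,9,0],0],[[-1,9,0],0],[[-1,9,0],0]]' | grep pos
python3 -m pendant '[[[-1,9,0],0],[[-1,9,0],0],[[-1,9,0],0],[[-1,9,0],0],[[-1,9,0],0],[[-1,9,0],0],[[-1,9,0],0],[[-1,9,0],0]]'| grep pos
python3 -m pendant '[[[-1,9,0],0],[[-1,9,0],0],[[-1,9,0],0],[[-1,9,0],0],[[-1,9,0],0],[[-1,9,0],0],[[-1,9,0],0],[[-1,9,0],0]]'| grep pos
python3 -m pendant '[[[-1,9,0],0],[[-1,9,0],0],[[-1,9,0],0],[[-1,9,0],0],[[-1,9,0],0],[[-1,9,0],0],[[-1,9,0],0],[[-1,9,0],0]]'| grep pos
python3 -m pendant '[[[-1,9,0],0],[[-1,9,0],0],[[-1,9,0],0],[[-1,9,0],0],[[-1,9,0],0],[[-1,8,0],0],[[-1,7,0],0],[[-1,6,0],0]]'| grep pos
python3 -m pendant '[[[-1,4,0],0],[[-1,3,0],0],[[-1,2,0],0],[[0,1,0],0],[[0,0,0],0],[[0,0,0],0]]'
python3 - <<'E'
from h import *
from rig import camera,robot
import pickle
d={n:camera(n) for n in("scene","top","wrist")}; pickle.dump(d,open("c3.pkl","wb"))
a=cv2.resize(d["scene"]["pixels"][110:250,180:340],(400,350),interpolation=2)
b=cv2.resize(d["wrist"]["pixels"][:,120:520],(350,350),interpolation=2)
cv2.imwrite("pics/g4.png",cv2.hconcat([a,b]))
o=robot.get_obs();p=o["position"];q=o["tool_rot"];print(o["time"],p,q,2*np.degrees(np.arctan2(q[1],q[0])),o["ft_force"])
E
```

```text
position: [0.5383, 0.1332, 0.2246]
position: [0.5334, 0.061, 0.2245]
position: [0.5286, -0.0113, 0.2246]
position: [0.5238, -0.0836, 0.2246]
position: [0.5187, -0.1497, 0.2245]
time: 16.12
position: [0.5162, -0.1592, 0.2246]
tool_rot: [1.0, 0.022, -0.0, -0.0]
ft_force: [-0.4, -0.8, -4.1]
grip_width: 0.0137
16.275 [ 0.51621463 -0.15925435  0.224571  ] [ 9.99755165e-01  2.21271305e-02  8.33337879e-06 -1.01151646e-05] 2.535789331902322 [ 0.71693744 -0.11592472 -3.4292157 ]
```

View pics/g4.png

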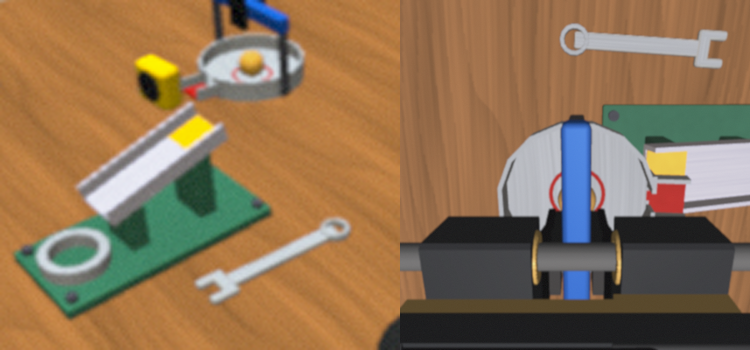

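The dish is high over the chute, ball in the ring at scene crop (252,62), and the spout at (197,92) lies above and behind the yellow patch in that oblique view. Checking the offset numerically.

Run:
```python
from h import *
import pickle
np.set_printoptions(precision=4,suppress=True)
d=pickle.load(open("c3.pkl","rb")); s,w=d["scene"],d["wrist"]
def comp(c,col,box):
    m=mask(c,col,box); n,_,st,ce=cv2.connectedComponentsWithStats(m); return [(st[i].tolist(),ce[i]) for i in range(1,n) if st[i][4]>12]
R=comp(w,"red",(370,190,430,260)); Y=comp(w,"yellow",(350,140,440,250)); print(R,Y)
S=comp(s,"red",(245,135,270,155)); print("scene red",S)
print("proj tip w",proj(w,[.5957,-.1557,.149]),"s",proj(s,[.5957,-.1557,.149]))
if R and S: print("tri red",tri(w,R[0][1],s,S[0][1]), "wrist@z.151",ray(w,R[0][1],.151))
# spout outer edge, wrist
x,y,wd,h,_=R[0][0]; print("tip edge",ray(w,(x+wd,y+h/2),.149))
# patch: upper/lower x edges and +y edge from wrist
x,y,wd,h,_=Y[0][0]; print("patch box corners",ray(w,(x,y),.105),ray(w,(x+wd,y),.0935))
# green plate +y edge & bar angle in wrist
m=mask(w,"green",(330,100,640,180)); W=[]
for u in range(400,620,4):
    r=np.flatnonzero(m[:,u]); 
    if len(r): W.append(ray(w,(u,r[0]),.014)[:2])
l=cv2.fitLine(np.float32(W),cv2.DIST_HUBER,0,.001,.001).ravel(); print("plate edge deg",np.degrees(np.arctan(l[1]/l[0])),l[2:])
m=mask(w,"blue",(290,120,370,260)); W=[ray(w,(np.flatnonzero(m[v]).mean(),v),.23)[:2] for v in range(150,245)]
l=cv2.fitLine(np.float32(W),cv2.DIST_HUBER,0,.001,.001).ravel(); print("bar deg",np.degrees(np.arctan2(l[1],l[0])),l[2:])
# chute far wall lines in scene / patch left edge in top
t=pickle.load(open("c0.pkl","rb"))["top"]; m=mask(t,"yellow",(360,155,392,188)); p=cv2.findNonZero(m); r=cv2.minAreaRect(np.float32([ray(t,q,.099)[:2] for q in p.reshape(-1,2)])); print("patch rect",r)
```

```text
[([402, 211, 28, 32, 669], array([418.2885, 227.1241]))] [([403, 173, 37, 27, 846], array([422.0969, 186.4102]))]
scene red [([254, 144, 5, 5, 13], array([256.0769, 145.6923]))]
proj tip w [443.4845 222.7861] s [255.4473 147.7073]
tri red [ 0.5844 -0.1643  0.1451] wrist@z.151 [ 0.5791 -0.1587  0.151 ]
tip edge [ 0.5873 -0.159   0.149 ]
patch box corners [ 0.5766 -0.132   0.105 ] [ 0.6085 -0.1328  0.0935]
plate edge deg 2.0281482 [ 0.6635 -0.0974]
bar deg -87.47575 [ 0.5144 -0.1184]
patch rect ((0.5953400135040283, -0.15597501397132874), (0.04721159487962723, 0.03544081002473831), 89.43318939208984)
```

Run:
```python
from h import *
import pickle
np.set_printoptions(precision=4,suppress=True)
w=pickle.load(open("c3.pkl","rb"))["wrist"]
m=mask(w,"red",(395,190,480,262)); p=cv2.findNonZero(m).reshape(-1,2)
print(p.min(0),p.max(0)); 
for v in(212,220,228,236,244):
    r=np.flatnonzero(m[v]); print(v,r[0],r[-1],ray(w,(r[-1]+.5,v),.149))
r=np.flatnonzero(m[:,430]); print("edges y",r[0],r[-1],ray(w,(430,r[0]),.149),ray(w,(430,r[-1]),.149))
print("camera",-w["R"].T@w["t"])
```

```text
[402 211] [444 242]
212 415 444 [ 0.5953 -0.1484  0.149 ]
220 403 444 [ 0.5961 -0.1538  0.149 ]
228 405 443 [ 0.5962 -0.1593  0.149 ]
236 408 443 [ 0.597  -0.1648  0.149 ]Traceback (most recent call last):
  File "<stdin>", line 8, in <module>
IndexError: index 0 is out of bounds for axis 0 with size 0
```

The tip measures x≈0.596, y≈-0.156 against the patch centre at (0.5955,-0.1553), so they agree to about 1 mm. Lowering 20 mm.

```bash
python3 -m pendant '[[[0,0,1],0],[[0,0,2],0],[[0,0,4],0],[[0,0,4],0],[[0,0,4],0],[[0,0,3],0],[[0,0,1.5],0],[[0,0,0.5],0]]'
python3 -m pendant '[[[0,0,0],0],[[0,0,0],0],[[0,0,0],0],[[0,0,0],0],[[0,0,0],0],[[0,0,0],0],[[0,0,0],0],[[0,0,0],0]]'
python3 - <<'E'
from h import *
from rig import camera,robot
import pickle
np.set_printoptions(precision=4,suppress=True)
d={n:camera(n) for n in("scene","wrist")}; pickle.dump(d,open("c4.pkl","wb")); w=d["wrist"]; s=d["scene"]
a=cv2.resize(s["pixels"][110:220,210:320],(500,500),interpolation=2)
cv2.imwrite("pics/g5.png",a)
m=mask(w,"red",(395,190,480,262))
for v in(216,224,232,240):
    r=np.flatnonzero(m[v]); print(v,ray(w,(r[-1]+.5,v),.129) if len(r) else "-")
ms=mask(s,"red",(240,140,275,175)); p=cv2.findNonZero(ms).reshape(-1,2); print("scene red",p.min(0),p.max(0),p.mean(0),"expected spout mid floor",proj(s,[.582,-.1563,.129]),"tip",proj(s,[.596,-.1557,.129]))
print("ball expected (crop)",(proj(s,[.5162,-.1592,.135])-[210,110])*500/110)
o=robot.get_obs();q=o["tool_rot"];print(o["time"],o["position"],q,2*np.degrees(np.arctan2(q[1],q[0])),o["ft_force"],o["moment"],o["grip_width"])
E
```

```text
time: 17.27
position: [0.5162, -0.1593, 0.2045]
tool_rot: [1.0, 0.022, -0.0, -0.0]
ft_force: [-0.3, 0.3, -4.2]
grip_width: 0.0137
time: 18.27
position: [0.5162, -0.1593, 0.2046]
tool_rot: [1.0, 0.022, -0.0, -0.0]
ft_force: [-0.3, 0.6, -3.7]
grip_width: 0.0135
216 [ 0.5957 -0.1512  0.129 ]
224 [ 0.5958 -0.1567  0.129 ]
232 [ 0.5959 -0.1622  0.129 ]
240 [ 0.5967 -0.1678  0.129 ]
scene red [255 151] [259 155] [256.9333 152.6667] expected spout mid floor [260.6474 152.5559] tip [256.1787 154.4386]
ball expected (crop) [320.9354 146.011 ]
18.375 [ 0.5162 -0.1593  0.2046] [ 0.9998  0.0221 -0.     -0.    ] 2.5280937337072267 [ 0.4001  0.0862 -2.68  ] [-0.0167 -0.0328  0.0641] 0.013603234513356816
```

View pics/g5.png

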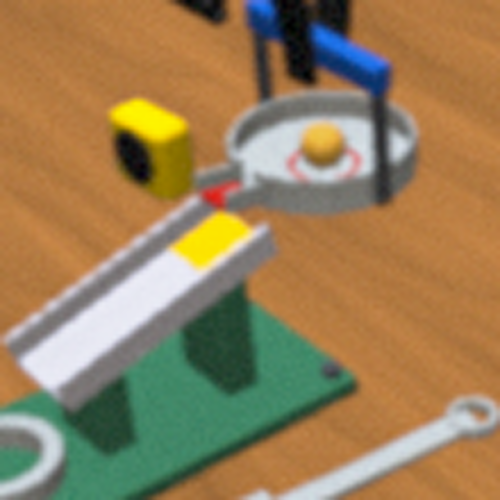

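The ball is at crop (322,144), against (321,146) expected for the seat. The spout tip is over the patch as predicted, and the dish is level and still.

```bash
python3 -c "
from rig import order
print(order.hand_in())"
```

```text
the job is handed in; nothing more can be done
None
```

I picked up the large steel dish by its blue bar, lifted it and turned it about 89.5° clockwise. I carried it at about 0.07 m/s to the chute, lowered it gently, and handed in at about 18.4 s while still holding it.

**Last checks:**
- **Spout tip:** at about (0.596, -0.156, 0.129) m, with the patch centre at (0.5955, -0.1553, 0.099) m. That is about 1 mm off in plan and 30 mm above the patch. The 30 mm height comes from the grip pose and the given dimensions, not from a direct measurement.
- **Direction:** the tool and spout point at 2.5°. The plate-edge readings for the chute were 2.0 to 2.6°.
- **Dish and ball:** the tool was vertical and still. The ball was within about 0.5 pixel of its expected centre in the scene camera, and in the ring in every picture taken.
- **Other objects:** the spanner, bottle and tape measure were never touched.

**What disagreed:**
- My first two-view estimate put the patch at 0.112 m high instead of 0.099 m. The near chute wall may have hidden part of the patch in that view, so I used the given height.
- One wrist estimate of the spout tip was wrong because I clipped the image region. Redone with a wider region, it agreed.

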